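# Load a test cassette and set its spring preload

## Task

Take the thin white test cassette out of its stand and stand it in the slot of the blue clamp fixture that matches its thickness, fully down on the slot's floor. Then turn the black tension knob clockwise until the red spring pointer stands within the green mark, taking care not to run well past it, and let go. Leave the green mark where it is set and the thick blue cassette alone.

Things in the scene. Friction and masses are not known exactly. Their poses are not given: they have to be found in the camera images.
- fixture: Fixed clamp: aluminium plate 140 x 320 x 10 mm (x, y, z), blue knob gearbox on its +y end (top z = 44 mm), blue spring housing with white scale on its -y end (top z = 41 mm). Two slot blocks side by side between, centres x = +24 and -24 mm, y = 0; which is on which side varies. Origin: underside, midway between the slots; z up
- slot_narrow: Fixed grey block 48 x 96 x 22 mm standing on the fixture's plate, parallel to it, with a black-floored slot 10.5 mm wide along y, open above and at both ends, for the 8 mm cassette. Slot floor 4 mm above the origin (centre of the underside), walls 18 mm high above it, top 4 mm flared 45 degrees (mouth 18.5 mm). Place the cassette's middle within 6 mm of the slot's middle: see pusher_face
- slot_wide: The same grey block with a slot 17.5 mm wide, meant for the thick cassette: too loose for the thin one
- cassette_thin: The white cassette to load, loose, 8 x 80 x 50 mm (x, y, z), about 45 g, standing on its long edge, orange stripe on the top edge. Origin: centre of the underside; z up. Starts in its stand with its underside 4 mm above the table and the upper 32 mm free to grip across the 8 mm. Either end may face the pusher
- cassette_thick: Bystander: blue cassette 15 x 80 x 50 mm standing in its own stand. Origin: centre of the underside. Not to be disturbed
- stand_thin: Fixed orange stand of the thin cassette: 50 x 64 x 22 mm block with a 10.5 mm slot along y like slot_narrow, slot floor 4 mm up. Origin: centre of the underside. It may be either of the two stands' places
- stand_thick: Fixed orange stand of the thick cassette: the same with a 17.5 mm slot
- knob (a joint): Tension knob angle in rad, 0 at the start (slack) to 3.4, grows clockwise seen from above. Each rad moves the pusher 12 mm towards the stop: the first 14 mm (1.17 rad) only close the slack, then pointer and cassette move 12 mm per rad. Needs about 0.12 to 0.2 N m and stays where it is left
- knob_grip (a point): Point on the knob's vertical axis at the height to grip, 81 mm above the table, at fixture x = 0, y = 133 mm. The knob is a black bar 49 mm long, 14 mm wide (grip across this), 32 mm tall (top 7 mm above this point) on a 52 mm disc whose top is 23 mm below this point. At angle 0 the bar lies along the fixture's x; it turns with the knob
- pointer_tip (a point): Inner end of the red pointer, a bar 2 mm wide along the fixture's x over the scale, 47 mm above the table, carried by the sprung stop. At rest at fixture y = -96 mm; moves towards fixture -y as the spring is pressed (at most 34 mm; 130 N/m, 1 N preload)
- mark_mid (a point): Mid-line of the green mark, a bar 5 mm wide along the fixture's x on the other half of the scale, set 10 to 20 mm beyond the pointer's rest towards fixture -y. Same height and fixture x as pointer_tip. The pointer must end level with it in fixture y, within the 5 mm bar. It slides stiffly: do not push it
- pusher_face (a point): Middle between the faces of two steel pusher fingers, one entering each slot from the +y end, 22 mm above the table. Starts at fixture y = +47 mm and moves towards -y as the knob is turned. The sprung stop's two fingers enter from the other end, faces at y = -47 mm at rest: 94 mm free length for the 80 mm cassette. The fingers' tops are at z = 30 mm
Not all that is in view belongs to the job. There is more than one size of the cassette_thin; the one meant has the size given above.

How it is judged:
On the way:
1. the thin cassette stands fully down in the narrow slot, between pusher and stop (x of cassette_thin in the frame of slot_narrow between -0.004 and 0.004 m and y of cassette_thin in the frame of slot_narrow between -0.012 and 0.012 m and z of cassette_thin in the frame of slot_narrow below 0.007 m and angle between cassette_thin's own z axis and vertical below 0.25 rad), for 0.2 s.
At the end, for the whole second after the job is handed in: The thin cassette stands upright (within 0.25 rad) and at rest in the narrow slot, down on its floor (within 3 mm), its middle within 4 mm of the slot's mid-plane, clamped between pusher and stop; and the red pointer is within 2.5 mm of the mid-line of the green mark (y of pointer_tip in the frame of mark_mid between -0.0025 and 0.0025 m and x of cassette_thin in the frame of slot_narrow between -0.004 and 0.004 m and y of cassette_thin in the frame of slot_narrow between -0.035 and 0.012 m and z of cassette_thin in the frame of slot_narrow below 0.007 m and angle between cassette_thin's own z axis and vertical below 0.25 rad and angle between the y axis of cassette_thin and the y axis of slot_narrow, either way round below 0.1 rad and linear speed of cassette_thin below 0.01 m/s); the robot touches nothing.
It fails at once if the pointer is driven more than 8 mm past the green mark's mid-line (y of pointer_tip in the frame of mark_mid below -0.008 m).
It fails at once if the green mark is moved by more than 3 mm (distance of mark_mid from where it was at the start of the episode above 0.003 m).
It fails at once if the thick cassette is moved by more than 20 mm (distance of cassette_thick from where it was at the start of the episode above 0.02 m).
It also fails if it takes over 61 s, if anything falls off the work surface, if the arm or the gripper's body presses on something with over 40 N, if the wrist force passes 120 N, or if a joint passes its speed limit or range.

## Robot

A 6-joint arm with a two-finger parallel gripper is mounted at the origin on the work surface. World frame = base frame: x ahead of the robot, y to its left, z up, the work surface at z = 0. Lengths are in m, angles in rad, forces in N, time in s.
With the tool pointing down it reaches from about 0.3 to 0.85 m from the base axis. Payload 5.4 kg.
Tool frame: the origin (TCP) lies on the mounting face of the last link; the fingertips stand 173 mm ahead of it and the grasp point (between the pads) lies 155 mm ahead of it (grip_depth is the distance from the TCP to the grasp point, in m); z points along the fingers, y is the direction in which the jaws open and shut (so a half turn about z gives the same grasp; the last joint's range is limited). The gripper opens to 85 mm and grips with 20 to 120 N. Pads are 22 mm wide; open, the fingers measure 114 mm over their backs; the gripper's body (76 mm by 85 mm) begins 54 mm behind the grasp point. The pads swing forward as they close: fully open they stand 13 mm farther back than shut.
Start: joints at [-0.21, 0.158, 1.597, -0, 1.386, -0.21], TCP at [0.575, -0, 0.405] pointing down, gripper open.
Joint ranges: [-2.91, 2.91], [-0.94, 2.29], [0.18, 2.7], [-1.29, 4.43], [0.17, 2.64], [-3, 3]. Speed limits (rad/s): [2.57, 2.57, 3.14, 3.14, 3.14, 3.14].

## Interface

Orientations are given as a rotation vector (axis times angle).
In Python, from workcell import * gives the robot as it stands. The module is installed in compiled form; this text tells all that it offers.
- The arm moves only by the tool apply_moves, never from a script. Its argument "commands" is a list of rows, each an object with "jaw": the gripper command: -1 is shut, 1 is fully open, values between are in proportion; "translation": the shift along the world's x, y, z in mm, a list of three; "dr": the turn, a rotation vector about the world's x, y, z in rad, a list of three. A call has 1 to 12 rows; each row shifts and turns the pose as measured when the row begins; what a row does not reach is not made up. A row lasts 1/8 s, in which the tool goes at most 62.5 mm and 10.7 degrees, less where a joint would pass 70% of its speed; a pose out of reach is approached as far as the arm can. A call is refused whole if a number of a shift passes 62.5 or a number of a turn 0.188, either way. A call with a gripper value outside its range is refused whole. The fingers move at their own pace and stop on an object; "grip_force" is the grip in N (left out, the last holds). Time passes only in rows, so rows that do not move let the fingers close. It gives the time, the measured TCP pose, the force and the opening at its end, in the units of the state.
- get_state(): the state, without advancing time (a new reading comes with each control period).
- capture(name): name is "scene" or "side" or "wrist"; returns (picture, depth): 480x640x3 uint8, red, green, blue; 480x640 float32, m along the optical axis (not along the pixel's ray), 0 where there is no reading.
- camera_model(name): a dict with "vertical_fov" (degrees; the focal length in pixels is half the picture's height over the tangent of half this angle, whatever the lens; pixels are square), "cx", "cy" (the principal point, pixels), "R" (3x3) and "t" (3): a world point X has camera coordinates R X + t. Camera axes: x right, y down, z forward; pixel columns grow to the right and rows downward; lengths in m; the calibration is good to about 2 mm. A picture is of the moment at which its call begins: read the wrist's pose just before it. camera_model takes no time and is no camera call; for the wrist camera it gives the pose at the moment of the call.
- job_done(): hands the job in, once; it reports no verdict.
The state is a dict: "time": time; "qpos": joint angles; "joint_velocities": joint speeds; "effort": joint torques, N m; "ee_pos": TCP position; "ee_rot": TCP orientation; "ft_force": force on the tool from outside, world axes, zero at the start; "ft_torque": the same for the moment, N m; "width": opening from 0.0 (shut) to 1.0 (fully open).
Only numpy, scipy, OpenCV 4.12 (cv2) and the standard library are available. Lean on these libraries where they do the work, as an engineer would, in place of code of your own. Each camera call takes 0.05 s, during which the arm holds its last target. There are 200 camera calls.

## Working session

There is one attempt and no reset: what is moved stays moved. The work goes in short steps, Python scripts to look and compute and a tool call to move; the robot and the scene stay as the last step left them, time stands still between calls to the robot, and variables do not carry over. Pictures are saved under pics/ and viewed, about 8 in all and at most 12, crops included, and the job is handed in when it is done.

Besides the shell and the picture viewer there is one more tool, called after "Call:" as name(argument=value, ...) on one line, values as JSON. apply_moves: Moves the arm, as the interface text tells. Its arguments: {"type":"object","properties":{"commands":{"type":"array","items":{"type":"object","properties":{"jaw":{"type":"number"},"translation":{"type":"array","items":{"type":"number"}},"dr":{"type":"array","items":{"type":"number"}}}}},"grip_force":{"type":"number"}},"required":["commands"]}

```bash
mkdir -p pics; cat > h.py <<'E'
from workcell import *
import numpy as np, cv2, pickle
from scipy.spatial.transform import Rotation as Ro
def snap(n,f):
    m=camera_model(n); im,d=capture(n)
    pickle.dump((m,im,d),open(f'pics/{f}.pkl','wb')); cv2.imwrite(f'pics/{f}.png',im[:,:,::-1]); return m,im,d
def load(f): return pickle.load(open(f'pics/{f}.pkl','rb'))
def foc(m): return 240/np.tan(np.radians(m['vertical_fov'])/2)
def ray(m,u,v):
    R=np.array(m['R']);t=np.array(m['t']);f=foc(m)
    return -R.T@t, R.T@np.array([(u-m['cx'])/f,(v-m['cy'])/f,1])
def atz(m,u,v,z):
    c,d=ray(m,u,v); return c+d*(z-c[2])/d[2]
def dep(m,d,u,v):
    c,r=ray(m,u,v); return c+r*d[int(v),int(u)]
def proj(m,X):
    p=np.array(m['R'])@np.array(X)+np.array(m['t']); f=foc(m); return p[0]/p[2]*f+m['cx'],p[1]/p[2]*f+m['cy']
E
python3 - <<'E'
from h import *
s=get_state();print(s)
for n in ['scene','side','wrist']:
    m,im,d=snap(n,n+'0'); c,r=ray(m,320,240); print(n,m['vertical_fov'],m['cx'],m['cy'],c,r)
E
```

```text
{'time': 0.0, 'qpos': array([-2.10101096e-01,  1.59071100e-01,  1.59826733e+00,  5.19521784e-07,
        1.38621309e+00, -2.10060876e-01]), 'joint_velocities': array([ 0.00123318, -0.00049741,  0.00164379, -0.00070862,  0.00056   ,
        0.00129041]), 'effort': array([ 1.96016467e-04, -3.96006632e+01, -3.31426942e+01, -2.07608541e-04,
        8.36965773e-03, -3.09808388e-05]), 'ee_pos': array([5.74712284e-01, 3.96502206e-05, 4.03686617e-01]), 'ee_rot': array([-2.22032356e+00, -2.22023405e+00,  1.67264151e-03]), 'ft_force': array([ 0.66056799, -0.80591114,  0.69194289]), 'ft_torque': array([ 0.01227432, -0.01825173,  0.07723865]), 'width': 1.0024227006201576}
scene 49.57811191079014 318.5791689343832 237.87996185109304 [ 1.21257701 -0.1367586   0.68690499] [-0.75425168  0.07816862 -0.65193419]
side 42.97169213840419 324.0380039549723 248.8540092692058 [ 0.3089855  -1.16796338  0.7549036 ] [ 0.15146416  0.84621817 -0.51110484]
wrist 60.89581433545487 316.017901146849 239.3425946276975 [0.57478656 0.07610508 0.37334456] [ 0.00952917 -0.29518917 -0.95544245]
```

View pics/scene0.png

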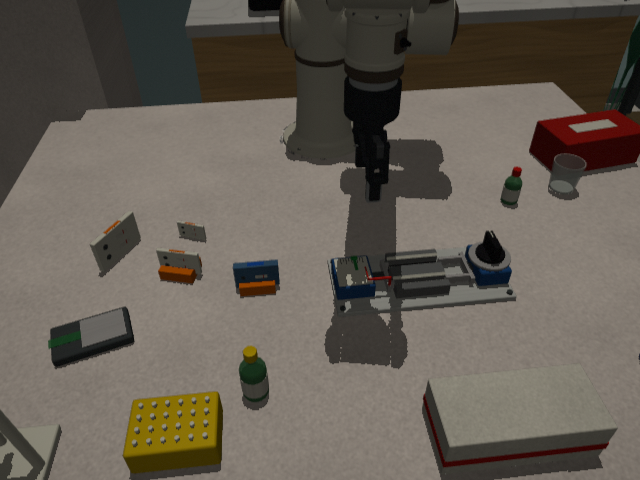

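View pics/wrist0.png

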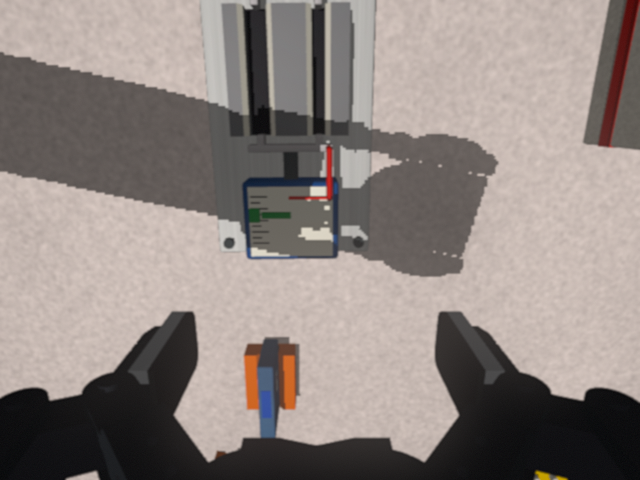

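The scene shows the thin white cassette in its orange stand at about (179,262), decoys at (117,240) and (190,230), the thick cassette at (257,275), and the fixture from (340,280) to (490,260). In the wrist view, image up is +y. The narrow slot is the right one (+x, about column 319). The red pointer is at (310,198) and the green mark at (270,215).

```bash
python3 - <<'E'
from h import *
m,im,d=load('scene0')
for u,v,z in [(165,253,.054),(199,259,.054),(179,251,.054),(489,240,.088),(178,275,.022),(257,265,.054),(343,307,.01),(510,291,.01)]:
    print(u,v,atz(m,u,v,z).round(4),dep(m,d,u,v).round(4))
m,im,d=load('wrist0')
print('wrist')
for u,v,z in [(229,243,.01),(358,243,.01),(223,134,.032),(350,134,.032),(258,60,.014),(319,60,.014),(310,198,.047),(270,215,.047),(224,4,.032),(350,4,.032)]:
    print(u,v,atz(m,u,v,z).round(4),dep(m,d,u,v).round(4))
E
```

```text
165 253 [ 0.4822 -0.3455  0.054 ] [ 0.474  -0.3479  0.0469]
199 259 [ 0.5061 -0.2827  0.054 ] [ 0.486  -0.2868  0.036 ]
179 251 [ 0.4798 -0.3206  0.054 ] [ 0.4775 -0.3212  0.0521]
489 240 [0.5557 0.2301 0.088 ] [0.5501 0.2332 0.0829]
178 275 [ 0.5094 -0.3255  0.022 ] [ 0.5021 -0.3274  0.0151]
257 265 [ 0.5344 -0.1792  0.054 ] [ 0.5306 -0.1795  0.0505]
343 307 [ 0.6115 -0.0357  0.01  ] [ 0.6133 -0.036   0.012 ]
510 291 [0.6091 0.2653 0.01  ] [0.6124 0.2631 0.0137]
wrist
229 243 [ 0.4935 -0.0391  0.01  ] [ 0.4945 -0.0376  0.0146]
358 243 [ 0.6139 -0.0391  0.01  ] [ 0.6135 -0.0379  0.0136]
223 134 [0.4993 0.0605 0.032 ] [0.4944 0.0595 0.0097]
350 134 [0.6022 0.0606 0.032 ] [0.6039 0.0596 0.0108]
258 60 [0.5276 0.1179 0.014 ] [0.5276 0.1179 0.0142]
319 60 [0.5771 0.1179 0.014 ] [0.5771 0.1178 0.0153]
310 198 [0.5698 0.0109 0.047 ] [0.5699 0.0115 0.0497]
270 215 [ 0.5369 -0.0033  0.047 ] [ 0.5369 -0.0033  0.0467]
224 4 [0.5063 0.1542 0.032 ] [0.5062 0.1543 0.0314]
350 4 [0.5999 0.1542 0.032 ] [0.6    0.1544 0.0313]
```

Call:
apply_moves(commands=[{"jaw": 1,"translation": [-15,-52,-5],"dr": [0,0,0]},{"jaw": 1,"translation": [-15,-52,-5],"dr": [0,0,0]},{"jaw": 1,"translation": [-15,-52,-5],"dr": [0,0,0]},{"jaw": 1,"translation": [-15,-52,-5],"dr": [0,0,0]},{"jaw": 1,"translation": [-15,-52,-5],"dr": [0,0,0]},{"jaw": 1,"translation": [-10,-40,-5],"dr": [0,0,0]},{"jaw": 1,"translation": [0,0,0],"dr": [0,0,0]}])

```text
time: 1.02
ee_pos: [0.4852, -0.3075, 0.3709]
ee_rot: [-2.216, -2.222, 0.001]
ft_force: [-0.4, 1.0, -0.0]
width: 0.998
```

```bash
python3 - <<'E'
from h import *
s=get_state();print(s['time'],s['ee_pos'],s['ee_rot'],s['qpos'])
m,im,d=snap('wrist','w1')
E
```

```text
1.025 [ 0.48517957 -0.30754256  0.37089191] [-2.21575676e+00 -2.22181314e+00  7.33500054e-04] [-7.75123951e-01  1.85159284e-01  1.63477150e+00 -4.47457988e-04
  1.32541979e+00 -7.77744029e-01]
```

View pics/w1.png

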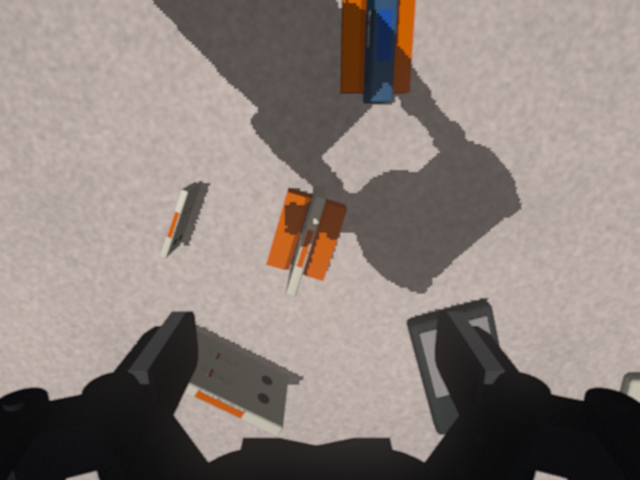

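The thin cassette in its stand runs from about (320,195) to (292,293), tilted against world y. I'll fit its top edge from depth.

```bash
cat >> h.py <<'E'
def cloud(m,d):
    v,u=np.mgrid[0:480,0:640]; f=foc(m); R=np.array(m['R']);t=np.array(m['t'])
    P=np.stack([(u-m['cx'])/f*d,(v-m['cy'])/f*d,d],-1); return (P-t)@R
E
python3 - <<'E'
from h import *
m,im,d=load('w1'); P=cloud(m,d)
hsv=cv2.cvtColor(im,cv2.COLOR_RGB2HSV)
w=np.zeros((480,640),bool); w[170:305,255:365]=1
def fit(k,n):
    # undistorted pts on plane z
    q=P[k][:,:2]; (c,s,a)=cv2.minAreaRect((q*1000).astype(np.float32)); print(n,k.sum(),np.round(c,1),np.round(s,1),round(a,2),P[k][:,2].mean().round(4), np.round(cv2.fitLine(((q)*1000).astype(np.float32),cv2.DIST_L2,0,.01,.01).ravel(),3))
fit(w&(P[...,2]>.048),'top'); fit(w&(P[...,2]>.018)&(P[...,2]<.026)&(hsv[...,0]<20)&(hsv[...,1]>120),'stand')
c=cv2.resize(im[170:310,240:380],None,fx=4,fy=4,interpolation=cv2.INTER_CUBIC); 
m0,i0,d0=load('wrist0'); c2=cv2.resize(i0[130:265,235:375],None,fx=4,fy=4,interpolation=cv2.INTER_CUBIC)
cv2.imwrite('pics/c1.png',np.hstack([c[:540,:400],c2[:540,:400]])[:,:,::-1])
E
```

```text
top 1202 [ 481.5 -298.7] [133.8  16.6] 79.93 0.0674 [ 2.02000e-01  9.79000e-01  4.77557e+02 -3.19278e+02]
stand 3434 [ 476.3 -327. ] [64.2 49.7] 73.24 0.022 [ 2.83000e-01  9.59000e-01  4.76101e+02 -3.25462e+02]
```

View pics/c1.png

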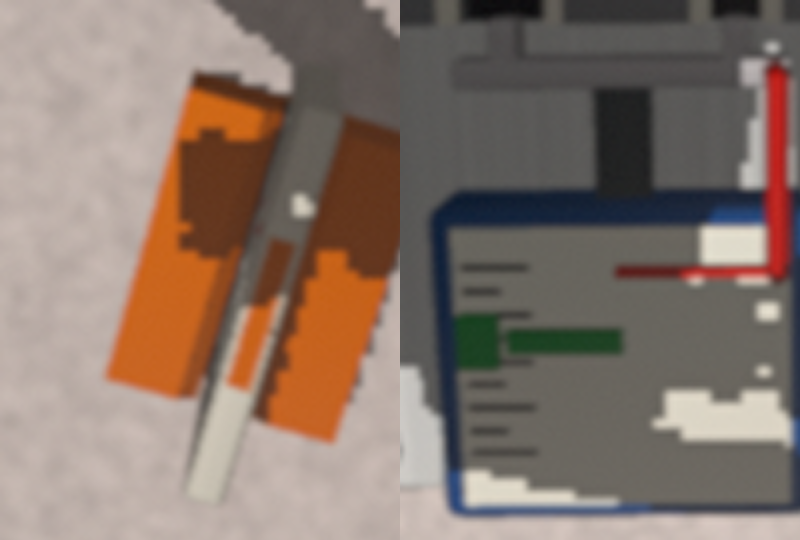

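```bash
python3 - <<'E'
from h import *
m,im,d=load('w1')
a=[atz(m,u,v,.054) for u,v in [(291,294.5),(319.5,195),(286.3,293.8),(295.5,295),(314.2,196.5),(325.5,198.5)]]
for x in a: print(x.round(4))
e=a[1]-a[0]; print('len',np.linalg.norm(e),'ang',np.degrees(np.arctan2(e[1],e[0])),'mid',(a[0]+a[1])/2)
for uv in [(319.5,196),(300,260)]: print(dep(m,d,*uv).round(4))
E
```

```text
[ 0.4658 -0.363   0.054 ]
[ 0.4872 -0.2859  0.054 ]
[ 0.4622 -0.3625  0.054 ]
[ 0.4692 -0.3634  0.054 ]
[ 0.4834 -0.287   0.054 ]
[ 0.4914 -0.2884  0.054 ]
len 0.08006008976903435 ang 74.50334688952391 mid [ 0.47646206 -0.32446869  0.054     ]
[ 0.4872 -0.2872  0.0509]
[ 0.4729 -0.3348  0.0546]
```

Call:
apply_moves(commands=[{"jaw": 0,"translation": [-8.7,-17,-30],"dr": [0,0,-0.145]},{"jaw": 0,"translation": [0,0,-40],"dr": [0,0,-0.14]},{"jaw": 0,"translation": [0,0,-30],"dr": [0,0,0]},{"jaw": 0,"translation": [0,0,0],"dr": [0,0,0]}])

```text
time: 1.58
ee_pos: [0.4785, -0.3192, 0.2698]
ee_rot: [-2.513, -1.881, -0.003]
ft_force: [0.0, -0.3, -0.3]
width: 0.498
```

```bash
cat >> h.py <<'E'
def st():
    s=get_state(); M=Ro.from_rotvec(s['ee_rot']).as_matrix(); y=M[:,1]; z=M[:,2]
    print('t',round(s['time'],2),'pos',s['ee_pos'].round(4),'jawang',round(np.degrees(np.arctan2(y[1],y[0])),2),'z',z.round(4),'grasp',(s['ee_pos']+.155*z).round(4),'q6',s['qpos'][5].round(2),'F',s['ft_force'].round(1),'w',round(s['width'],3)); return s,M
E
python3 -c "
from h import *
st();m,im,d=snap('wrist','w2'); st()
P=(.4765,-.3245); print(proj(m,(P[0],P[1],.054)))
cv2.imwrite('pics/c2.png',im[60:,:,::-1])"
```

```text
t 1.57 pos [ 0.4785 -0.3192  0.2698] jawang -16.35 z [-3.0e-04  3.1e-03 -1.0e+00] grasp [ 0.4785 -0.3188  0.1148] q6 -0.51 F [ 0.  -0.3 -0.3] w 0.498
t 1.62 pos [ 0.4791 -0.3198  0.2716] jawang -16.35 z [ 2.1e-03  8.0e-04 -1.0e+00] grasp [ 0.4795 -0.3196  0.1166] q6 -0.51 F [-0.5  1.1  0.3] w 0.498
(np.float64(315.3656289087948), np.float64(288.60631328675896))
```

View pics/w2.png

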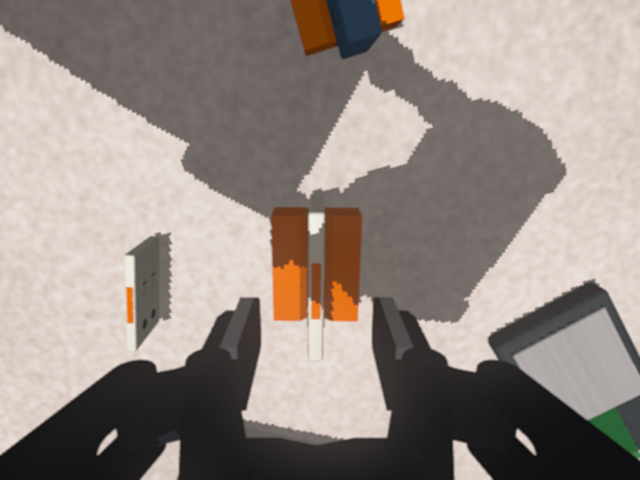

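The cassette is vertical in the picture, its top edge running from (317,210) to (316,359), centred between the fingers (column 316), so the yaw is right.

```bash
python3 -c "
from h import *
m,im,d=load('w2')
a=atz(m,317,210,.054);b=atz(m,315.7,359,.054);print(a,b,(a+b)/2,np.linalg.norm(a-b),np.degrees(np.arctan2(*(a-b)[:2])))
s,M=st(); print(s['ee_pos'])
"
```

```text
[ 0.48839503 -0.28667611  0.054     ] [ 0.46544992 -0.36276159  0.054     ] [ 0.47692247 -0.32471885  0.054     ] 0.07946998509062052 16.781745309221257
t 1.62 pos [ 0.4791 -0.3198  0.2716] jawang -16.35 z [ 2.1e-03  8.0e-04 -1.0e+00] grasp [ 0.4795 -0.3196  0.1166] q6 -0.51 F [-0.5  1.1  0.3] w 0.498
[ 0.47913657 -0.31975437  0.27159487]
```

Call:
apply_moves(commands=[{"jaw": 0,"translation": [-2,-5,-20],"dr": [0,0,0]},{"jaw": 0,"translation": [0,0,-20],"dr": [0,0,0]},{"jaw": 0,"translation": [0,0,0],"dr": [0,0,0]}], grip_force=35)

```text
time: 2.0
ee_pos: [0.4786, -0.3254, 0.2334]
ee_rot: [2.507, 1.881, 0.005]
ft_force: [0.8, 0.4, -0.3]
width: 0.5
```

```bash
python3 -c "
from h import *
st()"
```

```text
t 2.0 pos [ 0.4786 -0.3254  0.2334] jawang -16.22 z [ 0.0069 -0.0043 -1.    ] grasp [ 0.4797 -0.3261  0.0784] q6 -0.52 F [ 0.8  0.4 -0.3] w 0.5
```

Call:
apply_moves(commands=[{"jaw": 0,"translation": [-1,0,-20],"dr": [0,0,0]},{"jaw": 0,"translation": [0,0,-11],"dr": [0,0,0]},{"jaw": 0,"translation": [0,0,0],"dr": [0,0,0]},{"jaw": -0.5,"translation": [0,0,0],"dr": [0,0,0]},{"jaw": -1,"translation": [0,0,0],"dr": [0,0,0]},{"jaw": -1,"translation": [0,0,0],"dr": [0,0,0]},{"jaw": -1,"translation": [0,0,0],"dr": [0,0,0]},{"jaw": -1,"translation": [0,0,0],"dr": [0,0,0]}], grip_force=35)

```text
time: 3.0
ee_pos: [0.4766, -0.3266, 0.2056]
ee_rot: [2.507, 1.884, -0.003]
ft_force: [-0.2, -0.9, -0.8]
width: 0.088
```

```bash
python3 -c "
from h import *
st()"
```

```text
t 3.0 pos [ 0.4766 -0.3266  0.2056] jawang -16.16 z [ 0.0019 -0.0056 -1.    ] grasp [ 0.4769 -0.3274  0.0506] q6 -0.53 F [-0.2 -0.9 -0.8] w 0.088
```

Call:
apply_moves(commands=[{"jaw": -1,"translation": [0,0,30],"dr": [0,0,0]},{"jaw": -1,"translation": [0,0,45],"dr": [0,0,0]},{"jaw": -1,"translation": [0,0,45],"dr": [0,0,0]},{"jaw": -1,"translation": [14,50,5],"dr": [0,0,0.08]},{"jaw": -1,"translation": [14,58,5],"dr": [0,0,0.1]},{"jaw": -1,"translation": [14,58,0],"dr": [0,0,0.1]},{"jaw": -1,"translation": [14,58,0],"dr": [0,0,0]},{"jaw": -1,"translation": [14,58,0],"dr": [0,0,0]},{"jaw": -1,"translation": [14,58,0],"dr": [0,0,0]},{"jaw": -1,"translation": [14,50,0],"dr": [0,0,0]},{"jaw": -1,"translation": [0,25,0],"dr": [0,0,0]},{"jaw": -1,"translation": [0,0,0],"dr": [0,0,0]}])

```text
time: 4.5
ee_pos: [0.5789, 0.1024, 0.3483]
ee_rot: [2.194, 2.21, 0.023]
ft_force: [0.7, -0.2, -0.2]
width: 0.081
```

```bash
python3 -c "
from h import *
st();snap('wrist','w3');st()"
```

```text
t 4.5 pos [0.5789 0.1024 0.3483] jawang 0.43 z [ 0.0297 -0.009  -0.9995] grasp [0.5835 0.101  0.1934] q6 -0.03 F [ 0.7 -0.2 -0.2] w 0.081
t 4.55 pos [0.5789 0.1014 0.3483] jawang 0.37 z [ 0.0297 -0.0094 -0.9995] grasp [0.5836 0.1    0.1934] q6 -0.03 F [ 1.  -0.3 -0.4] w 0.085
```

View pics/w3.png

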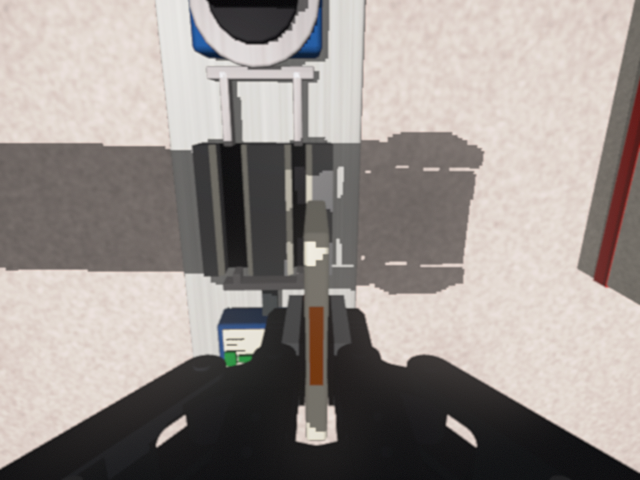

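The view shows the wide slot at about columns 222-245 and the narrow one at 288-308. The cassette is held vertically at column 316. The tool picked up about 1.7° of tilt, to be corrected. I'll fit the fixture from depth.

```bash
python3 - <<'E'
from h import *
m,im,d=load('w3'); P=cloud(m,d); x,y,z=P[...,0],P[...,1],P[...,2]
k=(abs(z-.032)<.003)&(x>.48)&(x<.63)&(y>.05)&(y<.165)
print(k.sum(),cv2.minAreaRect((P[k][:,:2]*1000).astype(np.float32)))
for v in [150,170,190,210,230,250,265]:
    r=np.where(k[v])[0]; g=np.split(r,np.where(np.diff(r)>2)[0]+1)
    print(v,round(float(np.median(y[v][r])),4),[(round(x[v,q[0]]*1000,1),round(x[v,q[-1]]*1000,1)) for q in g if len(q)>1])
for v in [100,115,130]:
    r=np.where((abs(z[v]-.01)<.003)&(np.arange(640)<400)&(np.arange(640)>150))[0]
    # plate edges via brightness
    gr=cv2.cvtColor(im,cv2.COLOR_RGB2GRAY)[v].astype(int)
print([(atz(m,u,v,.01)*1000).round(1)[:2] for u,v in [(165,90),(363,90),(169,140),(361,140)]])
k=(abs(z-.014)<.003)&(x>.52)&(x<.60)&(y>.06)&(y<.15)&(im.sum(2)<90)
for v in [170,200,230,260]:
    r=np.where(k[v])[0]; g=np.split(r,np.where(np.diff(r)>2)[0]+1); print(v,[(round(x[v,q[0]]*1000,1),round(x[v,q[-1]]*1000,1)) for q in g if len(q)>1])
s,M=st()
T=np.array([[0,1,0],[1,0,0],[0,0,-1.]]); print('dr',Ro.from_matrix(T@M.T).as_rotvec())
E
```

```text
11145 ((552.5060424804688, 107.35267639160156), (96.3409652709961, 114.97187805175781), 0.4046507179737091)
150 0.1517 [(np.float64(505.0), np.float64(519.8)), (np.float64(537.5), np.float64(569.1)), (np.float64(581.5), np.float64(600.0))]
170 0.1381 [(np.float64(504.7), np.float64(518.9)), (np.float64(539.1), np.float64(569.6)), (np.float64(582.9), np.float64(600.2))]
190 0.1242 [(np.float64(504.7), np.float64(518.5)), (np.float64(537.7), np.float64(570.1)), (np.float64(583.6), np.float64(599.8))]
210 0.1097 [(np.float64(504.8), np.float64(519.2)), (np.float64(537.8), np.float64(570.0)), (np.float64(596.5), np.float64(600.1))]
230 0.0949 [(np.float64(505.2), np.float64(518.1)), (np.float64(539.4), np.float64(571.3)), (np.float64(598.2), np.float64(600.4))]
250 0.0795 [(np.float64(505.2), np.float64(519.5)), (np.float64(539.3), np.float64(569.6)), (np.float64(599.2), np.float64(600.7))]
265 0.0677 [(np.float64(505.1), np.float64(519.4)), (np.float64(538.7), np.float64(571.0)), (np.float64(598.7), np.float64(600.9))]
[array([483. , 190.5]), array([622.1, 191.8]), array([482.3, 156.4]), array([622.1, 157.2])]
170 [(np.float64(520.6), np.float64(533.2))]
200 [(np.float64(520.2), np.float64(533.6)), (np.float64(572.6), np.float64(573.4))]
230 [(np.float64(520.2), np.float64(533.3))]
260 [(np.float64(522.0), np.float64(525.9)), (np.float64(530.5), np.float64(533.6))]
t 4.55 pos [0.5789 0.1014 0.3483] jawang 0.37 z [ 0.0297 -0.0094 -0.9995] grasp [0.5836 0.1    0.1934] q6 -0.03 F [ 1.  -0.3 -0.4] w 0.085
dr [ 0.00950631  0.02970199 -0.00623663]
```

Call:
apply_moves(commands=[{"jaw": -1,"translation": [-2,3,-30],"dr": [0.0095,0.03,-0.006]},{"jaw": -1,"translation": [0,0,-30],"dr": [0,0,0]},{"jaw": -1,"translation": [0,0,0],"dr": [0,0,0]},{"jaw": -1,"translation": [0,0,0],"dr": [0,0,0]}])

```text
time: 5.05
ee_pos: [0.5763, 0.1007, 0.2841]
ee_rot: [-2.225, -2.212, 0.005]
ft_force: [-0.3, -0.5, -0.2]
width: 0.085
```

```bash
cat >> h.py <<'E'
def corr(M,a=0):
    c,s=np.cos(a),np.sin(a); T=np.array([[-c*0+s,c,0],[-0+c,-s,0],[0,0,-1.]]) if 0 else np.array([[s,c,0],[-c,s,0],[0,0,1.]])
    y=np.array([c,s,0]); z=np.array([0,0,-1.]); T=np.stack([np.cross(y,z),y,z],1); return Ro.from_matrix(T@M.T).as_rotvec().round(4)
E
python3 -c "
from h import *
s,M=st();m,im,d=snap('wrist','w4');s,M=st(); print(corr(M,np.pi),corr(M))
cv2.imwrite('pics/w4.png',im[:,150:480,::-1])"
```

```text
t 5.05 pos [0.5763 0.1007 0.2841] jawang -0.33 z [-5.1e-03  6.0e-04 -1.0e+00] grasp [0.5755 0.1008 0.1291] q6 -0.03 F [-0.3 -0.5 -0.2] w 0.085
t 5.1 pos [0.5761 0.1008 0.2839] jawang -0.32 z [-5.5e-03  5.0e-04 -1.0e+00] grasp [0.5752 0.1009 0.1289] q6 -0.03 F [-0.1 -0.2 -0.6] w 0.089
[-8.700e-03  8.000e-04 -3.136e+00] [-0.0005 -0.0055  0.0055]
```

View pics/w4.png

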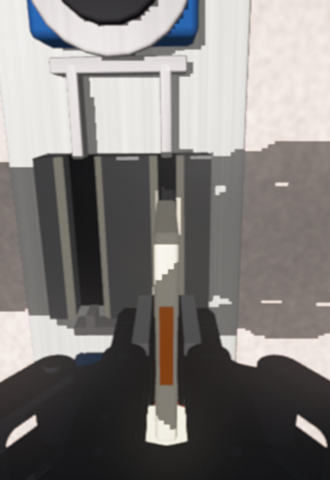

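```bash
python3 -c "
from h import *
m,im,d=load('w4')
a=atz(m,316.5,243,.1324);b=atz(m,316.5,438,.1324);print(a,b,(a+b)/2)
c=atz(m,316.5,200,.0824);print('bottom',c, dep(m,d,316,220))
print(d[200:260:6,316]); print(atz(m,302.5,170,.032),atz(m,333,170,.032),proj(m,(.5765,.155,.032)),proj(m,(.5525,.107+.047,.03)))
"
```

```text
[0.57610964 0.1384095  0.1324    ] [0.57573326 0.06372872 0.1324    ] [0.57592145 0.10106911 0.1324    ]
bottom [0.57599793 0.14178996 0.0824    ] [0.57591969 0.14209815 0.11794616]
[0.1712471  0.16057809 0.15190844 0.14249197 0.1353972  0.12726863
 0.12568559 0.12717083 0.12736371 0.12691136]
[0.56834264 0.14796877 0.032     ] [0.5848025  0.14788806 0.032     ] (np.float64(317.5573538313761), np.float64(156.69602350720228)) (np.float64(273.1459705026298), np.float64(158.43192806525326))
```

Call:
apply_moves(commands=[{"jaw": -1,"translation": [0.7,5,-20],"dr": [0,-0.0055,0.005]},{"jaw": -1,"translation": [0,0,-20],"dr": [0,0,0]},{"jaw": -1,"translation": [0,0,0],"dr": [0,0,0]},{"jaw": -1,"translation": [0,0,0],"dr": [0,0,0]}])

```text
time: 5.6
ee_pos: [0.5789, 0.1049, 0.2482]
ee_rot: [2.22, 2.215, 0.01]
ft_force: [-0.6, -0.4, -1.0]
width: 0.089
```

```bash
python3 -c "
from h import *
s,M=st();print(corr(M))"
```

```text
t 5.6 pos [0.5789 0.1049 0.2482] jawang -0.11 z [ 8.4e-03  5.0e-04 -1.0e+00] grasp [0.5802 0.105  0.0932] q6 -0.02 F [-0.6 -0.4 -1. ] w 0.089
[-0.0005  0.0084  0.002 ]
```

Call:
apply_moves(commands=[{"jaw": -1,"translation": [-2,1,-5],"dr": [0,0.008,0.001]},{"jaw": -1,"translation": [0,0,-5],"dr": [0,0,0]},{"jaw": -1,"translation": [0,0,0],"dr": [0,0,0]}])

```text
time: 5.98
ee_pos: [0.5776, 0.106, 0.2398]
ee_rot: [2.221, 2.219, 0.004]
ft_force: [0.3, -0.8, 0.9]
width: 0.088
```

```bash
python3 -c "
from h import *
s,M=st();print(corr(M))"
```

```text
t 5.97 pos [0.5776 0.106  0.2398] jawang -0.06 z [ 3.3e-03  4.0e-04 -1.0e+00] grasp [0.5781 0.106  0.0848] q6 -0.02 F [ 0.3 -0.8  0.9] w 0.088
[-0.0004  0.0033  0.001 ]
```

Good; x is within about 1.5 mm. Lowering in steps.

Call:
apply_moves(commands=[{"jaw": -1,"translation": [-1,0,-6],"dr": [0,0.003,0]},{"jaw": -1,"translation": [0,0,-6],"dr": [0,0,0]},{"jaw": -1,"translation": [0,0,-4],"dr": [0,0,0]},{"jaw": -1,"translation": [0,0,0],"dr": [0,0,0]}])

```text
time: 6.48
ee_pos: [0.5763, 0.1059, 0.2223]
ee_rot: [-2.222, -2.22, 0.0]
ft_force: [0.6, 0.3, -0.1]
width: 0.081
```

```bash
python3 -c "
from h import *
s,M=st();print(corr(M),s['ft_torque'])"
```

```text
t 6.47 pos [0.5763 0.1059 0.2223] jawang -0.05 z [-6.e-04  4.e-04 -1.e+00] grasp [0.5762 0.106  0.0673] q6 -0.02 F [ 0.6  0.3 -0.1] w 0.081
[-0.0004 -0.0006  0.001 ] [ 0.00217917 -0.01350354  0.01274495]
```

Underside should be at z ≈ 0.021, inside the slot with no contact force. About 7 mm remain.

Call:
apply_moves(commands=[{"jaw": -1,"translation": [0,0,-3],"dr": [0,0,0]},{"jaw": -1,"translation": [0,0,-3],"dr": [0,0,0]},{"jaw": -1,"translation": [0,0,0],"dr": [0,0,0]}])

```text
time: 6.85
ee_pos: [0.5765, 0.1059, 0.2161]
ee_rot: [-2.222, -2.22, -0.0]
ft_force: [-0.1, -0.1, -0.6]
width: 0.082
```

```bash
python3 -c "
from h import *
s,M=st();print(corr(M),s['ft_torque'])"
```

```text
t 6.85 pos [0.5765 0.1059 0.2161] jawang -0.06 z [-2.e-04  4.e-04 -1.e+00] grasp [0.5764 0.106  0.0611] q6 -0.02 F [-0.1 -0.1 -0.6] w 0.082
[-0.0004 -0.0002  0.001 ] [-0.05623845 -0.01365168  0.00839923]
```

Call:
apply_moves(commands=[{"jaw": -1,"translation": [0,0,-1.5],"dr": [0,0,0]},{"jaw": -1,"translation": [0,0,0],"dr": [0,0,0]}])

```text
time: 7.1
ee_pos: [0.5768, 0.1061, 0.2157]
ee_rot: [-2.222, -2.221, -0.001]
ft_force: [-0.3, -0.4, -0.9]
width: 0.087
```

```bash
python3 -c "
from h import *
s,M=st();print(corr(M),s['ft_torque'])"
```

```text
t 7.1 pos [0.5768 0.1061 0.2157] jawang -0.04 z [ 4.e-04  4.e-04 -1.e+00] grasp [0.5769 0.1061 0.0607] q6 -0.02 F [-0.3 -0.4 -0.9] w 0.087
[-0.0004  0.0004  0.0008] [-0.07852496  0.1765605   0.01958746]
```

Call:
apply_moves(commands=[{"jaw": -1,"translation": [0,0,-2],"dr": [0,0,0]},{"jaw": -1,"translation": [0,0,0],"dr": [0,0,0]}])

```text
time: 7.35
ee_pos: [0.577, 0.1062, 0.2158]
ee_rot: [-2.221, -2.221, 0.0]
ft_force: [0.1, -0.2, 0.1]
width: 0.079
```

```bash
python3 -c "
from h import *
s,M=st();print(corr(M),s['ft_torque'])"
```

```text
t 7.35 pos [0.577  0.1062 0.2158] jawang 0.0 z [-3.e-04  1.e-04 -1.e+00] grasp [0.577  0.1062 0.0608] q6 -0.02 F [ 0.1 -0.2  0.1] w 0.079
[-0.0001 -0.0003 -0.    ] [-0.14114252  0.17176881 -0.00761916]
```

Call:
apply_moves(commands=[{"jaw": -0.7,"translation": [0,0,0],"dr": [0,0,0]},{"jaw": -0.3,"translation": [0,0,0],"dr": [0,0,0]},{"jaw": -0.3,"translation": [0,0,0],"dr": [0,0,0]},{"jaw": -0.3,"translation": [0,0,15],"dr": [0,0,0]},{"jaw": -0.3,"translation": [0,0,40],"dr": [0,0,0]},{"jaw": 0,"translation": [0,0,50],"dr": [0,0,0]},{"jaw": 0,"translation": [-5,0,50],"dr": [0,0,0]},{"jaw": 0,"translation": [0,0,0],"dr": [0,0,0]}])

```text
time: 8.35
ee_pos: [0.5712, 0.1062, 0.3793]
ee_rot: [2.22, 2.219, 0.005]
ft_force: [1.1, 0.0, -0.3]
width: 0.5
```

```bash
python3 - <<'E'
from h import *
s,M=st();print(corr(M));m,im,d=snap('wrist','w5')
P=cloud(m,d); x,y,z=P[...,0],P[...,1],P[...,2]
k=(z>.056)&(z<.072)&(y<.16)&(y>.05)&(x>.55)&(x<.6)
q=P[k];print(k.sum(),np.median(q[:,2]),np.percentile(q[:,2],[10,90]),cv2.minAreaRect((q[:,:2]*1000).astype(np.float32)))
k=(z>.075)&(y>.18)&(y<.30); print(k.sum(),k.sum() and cv2.minAreaRect((P[k][:,:2]*1000).astype(np.float32)),np.median(z[k]))
E
```

```text
t 8.35 pos [0.5712 0.1062 0.3793] jawang -0.04 z [ 4.1e-03  6.0e-04 -1.0e+00] grasp [0.5719 0.1063 0.2243] q6 -0.02 F [ 1.1  0.  -0.3] w 0.5
[-0.0006  0.0041  0.0006]
1175 0.06425428920961712 [0.06320839 0.0651505 ] ((577.3795776367188, 107.8305892944336), (7.44785737991333, 79.81793975830078), 0.22500081360340118)
3487 ((551.5235595703125, 213.25086975097656), (49.22530746459961, 62.19626998901367), 0.3087860941886902) 0.08874737495657886
```

View pics/w5.png

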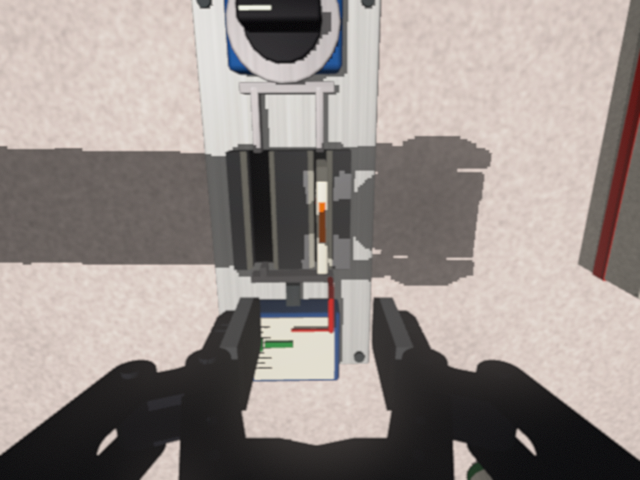

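The picture shows the cassette standing in the narrow slot (column 322, rows 165-272) with its top at z 0.0643, so it is fully down. The knob bar lies along x at about row 13, the pointer at row 328 and the mark at row 344. Next, the knob.

Call:
apply_moves(commands=[{"jaw": 0,"translation": [-2,15,0],"dr": [0,0,0.175]},{"jaw": 0,"translation": [-2,15,0],"dr": [0,0,0.175]},{"jaw": 0,"translation": [-2,15,0],"dr": [0,0,0.175]},{"jaw": 0,"translation": [-2,15,0],"dr": [0,0,0.175]},{"jaw": 0,"translation": [-2,15,0],"dr": [0,0,0.175]},{"jaw": 0,"translation": [-2,15,0],"dr": [0,0,0.175]},{"jaw": 0,"translation": [-2,15,0],"dr": [0,0,0.175]},{"jaw": 0,"translation": [-2,15,0],"dr": [0,0,0.175]},{"jaw": 0,"translation": [-2,14,0],"dr": [0,0,0.17]},{"jaw": 0,"translation": [0,0,0],"dr": [0,0,0]}])

```text
time: 9.65
ee_pos: [0.5479, 0.2432, 0.3628]
ee_rot: [0.074, -3.122, 0.023]
ft_force: [0.0, 0.4, -0.4]
width: 0.5
```

```bash
python3 - <<'E'
from h import *
m,im,d=load('w5'); h=cv2.cvtColor(im,cv2.COLOR_RGB2HSV)
w=np.zeros((480,640),bool); w[320:360,255:322]=1
r=w&((h[...,0]<8)|(h[...,0]>172))&(h[...,1]>140); g=w&(h[...,0]>45)&(h[...,0]<85)&(h[...,1]>110)
for n,k in (('red',r),('green',g)):
    v,u=np.where(k); print(n,k.sum(),u.min(),u.max(),v.min(),v.max(),v.mean(),atz(m,u.mean(),v.mean(),.047).round(4))
s,M=st();print(corr(M,np.pi/2),corr(M,-np.pi/2),s['qpos'])
m,im,d=snap('wrist','w6'); P=cloud(m,d); x,y,z=P[...,0],P[...,1],P[...,2]
k=(abs(z-.088)<.004)&(abs(x-.5525)<.04)&(abs(y-.24)<.04); q=P[k]
print(k.sum(),np.median(q[:,2]),cv2.minAreaRect((q[:,:2]*1000).astype(np.float32)))
E
```

```text
red 59 292 321 329 330 329.50847457627117 [0.5654 0.0114 0.047 ]
green 131 260 291 342 349 344.10687022900765 [ 0.5408 -0.0023  0.047 ]
t 9.65 pos [0.5479 0.2432 0.3628] jawang 92.74 z [-0.0185 -0.0154 -0.9997] grasp [0.545  0.2408 0.2078] q6 -1.4 F [ 0.   0.4 -0.4] w 0.5
[ 0.015  -0.0189 -0.0476] [0.0292 0.0232 3.0937] [ 0.21887126  0.26156199  1.56167916 -0.01134154  1.33981309 -1.39684244]
1596 0.08812661614094353 ((551.1219482421875, 240.61538696289062), (49.76549530029297, 13.959993362426758), 0.577771782875061)
```

View pics/w6.png

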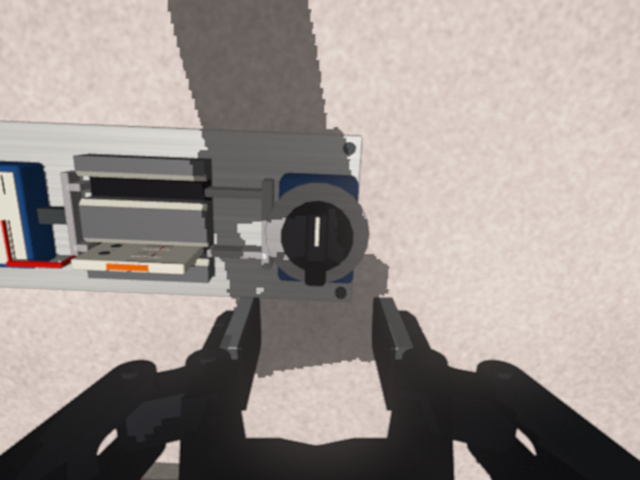

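The knob bar is at (317,245), measured centre (551.1, 240.6) mm, 49.8 x 14.0 mm, top 88 mm, which matches its given size. Align and descend.

Call:
apply_moves(commands=[{"jaw": 0,"translation": [4,-2.7,-40],"dr": [0.015,-0.019,-0.047]},{"jaw": 0,"translation": [0,0,-40],"dr": [0,0,0]},{"jaw": 0,"translation": [0,0,0],"dr": [0,0,0]},{"jaw": 0,"translation": [0,0,0],"dr": [0,0,0]}])

```text
time: 10.2
ee_pos: [0.5528, 0.2377, 0.282]
ee_rot: [0.023, 3.14, -0.001]
ft_force: [-0.2, -0.1, 0.5]
width: 0.504
```

```bash
python3 -c "
from h import *
s,M=st();print(corr(M,np.pi/2))"
```

```text
t 10.2 pos [0.5528 0.2377 0.282 ] jawang 89.15 z [ 1.8e-03 -3.0e-04 -1.0e+00] grasp [0.5531 0.2376 0.127 ] q6 -1.35 F [-0.2 -0.1  0.5] w 0.504
[0.0003 0.0018 0.0149]
```

Call:
apply_moves(commands=[{"jaw": 0,"translation": [-1,2.5,-20],"dr": [0,0.002,0.015]},{"jaw": 0,"translation": [0,0,-18],"dr": [0,0,0]},{"jaw": 0,"translation": [0,0,-6],"dr": [0,0,0]},{"jaw": 0,"translation": [0,0,0],"dr": [0,0,0]}])

```text
time: 10.7
ee_pos: [0.5526, 0.2404, 0.2378]
ee_rot: [0.0, 3.138, 0.001]
ft_force: [-0.1, -0.6, 0.5]
width: 0.5
```

```bash
python3 -c "
from h import *
s,M=st();print(corr(M,np.pi/2))"
```

```text
t 10.7 pos [0.5526 0.2404 0.2378] jawang 90.0 z [ 3.9e-03  4.0e-04 -1.0e+00] grasp [0.5532 0.2405 0.0828] q6 -1.36 F [-0.1 -0.6  0.5] w 0.5
[-0.0004  0.0039  0.    ]
```

Call:
apply_moves(commands=[{"jaw": -0.5,"translation": [-0.5,0,-1],"dr": [0,0.003,0]},{"jaw": -1,"translation": [0,0,0],"dr": [0,0,0]},{"jaw": -1,"translation": [0,0,0],"dr": [0,0,0]},{"jaw": -1,"translation": [0,0,0],"dr": [0,0,0]},{"jaw": -1,"translation": [0,0,0],"dr": [0,0,-0.1]},{"jaw": -1,"translation": [0,0,0],"dr": [0,0,-0.1]},{"jaw": -1,"translation": [0,0,0],"dr": [0,0,-0.1]},{"jaw": -1,"translation": [0,0,0],"dr": [0,0,0]}], grip_force=60)

```text
time: 11.7
ee_pos: [0.5524, 0.2393, 0.2375]
ee_rot: [0.481, 3.104, -0.004]
ft_force: [-1.0, -1.2, -1.6]
width: 0.15
```

```bash
python3 -c "
from h import *
s,M=st();print(corr(M,np.pi/2),s['ft_torque'])"
```

```text
t 11.7 pos [0.5524 0.2393 0.2375] jawang 72.38 z [ 4.0e-04 -2.8e-03 -1.0e+00] grasp [0.5524 0.2389 0.0825] q6 -1.05 F [-1.  -1.2 -1.6] w 0.15
[0.0027 0.0009 0.3075] [ 0.0355249   0.00130677 -0.14473406]
```

Call:
apply_moves(commands=[{"jaw": -1,"translation": [0,1,0],"dr": [0,0,-0.13]},{"jaw": -1,"translation": [0,0,0],"dr": [0,0,-0.13]},{"jaw": -1,"translation": [0,0,0],"dr": [0,0,-0.13]},{"jaw": -1,"translation": [0,0,0],"dr": [0,0,-0.13]},{"jaw": -1,"translation": [0,0,0],"dr": [0,0,-0.13]},{"jaw": -1,"translation": [0,0,0],"dr": [0,0,-0.13]},{"jaw": -1,"translation": [0,0,0],"dr": [0,0,0]}])

```text
time: 12.58
ee_pos: [0.5524, 0.2388, 0.2375]
ee_rot: [-1.636, -2.682, 0.012]
ft_force: [-1.7, -1.6, -2.3]
width: 0.152
```

```bash
python3 -c "
from h import *
s,M=st();a=np.arctan2(M[1,1],M[0,1]);print('theta',np.pi/2-a,corr(M,a),s['ft_torque'])"
```

```text
t 12.57 pos [0.5524 0.2388 0.2375] jawang 27.24 z [-0.0041 -0.0063 -1.    ] grasp [0.5517 0.2379 0.0825] q6 -0.26 F [-1.7 -1.6 -2.3] w 0.152
theta 1.095389334405133 [ 0.0063 -0.0041 -0.    ] [-0.05344063 -0.1678386  -0.09741521]
```

Call:
apply_moves(commands=[{"jaw": -1,"translation": [0,1,0],"dr": [0.006,-0.004,-0.13]},{"jaw": -1,"translation": [0,0,0],"dr": [0,0,-0.13]},{"jaw": -1,"translation": [0,0,0],"dr": [0,0,-0.13]},{"jaw": -1,"translation": [0,0,0],"dr": [0,0,-0.13]},{"jaw": -1,"translation": [0,0,0],"dr": [0,0,-0.13]},{"jaw": -1,"translation": [0,0,0],"dr": [0,0,-0.13]},{"jaw": -1,"translation": [0,0,0],"dr": [0,0,-0.13]},{"jaw": -1,"translation": [0,0,0],"dr": [0,0,0]}])

```text
time: 13.58
ee_pos: [0.5514, 0.2381, 0.2375]
ee_rot: [-2.641, -1.699, 0.013]
ft_force: [-1.0, -0.8, -1.1]
width: 0.149
```

```bash
python3 -c "
from h import *
s,M=st();a=np.arctan2(M[1,1],M[0,1]);print('theta',np.pi/2-a,corr(M,a),s['ft_torque'])
snap('wrist','w7');snap('scene','s7');snap('side','d7')
m,i,d=load('d7'); print(proj(m,(.5525,.01,.047)),proj(load('s7')[0],(.5525,.01,.047)))"
```

```text
t 13.57 pos [0.5514 0.2381 0.2375] jawang -24.49 z [-0.0076 -0.0035 -1.    ] grasp [0.5502 0.2376 0.0825] q6 0.64 F [-1.  -0.8 -1.1] w 0.149
theta 1.9982128362737526 [ 0.0035 -0.0076 -0.    ] [-0.20954781 -0.25554779 -0.07598261]
(np.float64(334.0760177606858), np.float64(237.49573019554043)) (np.float64(364.0428790827269), np.float64(266.04420368616854))
```

Call:
apply_moves(commands=[{"jaw": -1,"translation": [0.5,1,0],"dr": [0.0035,-0.0075,-0.1]},{"jaw": -1,"translation": [0,0,0],"dr": [0,0,-0.1]},{"jaw": -1,"translation": [0,0,0],"dr": [0,0,0]}])

```text
time: 14.1
ee_pos: [0.5508, 0.2383, 0.2375]
ee_rot: [-2.796, -1.432, 0.011]
ft_force: [-0.1, -0.9, -2.0]
width: 0.15
```

```bash
python3 -c "
from h import *
s,M=st();a=np.arctan2(M[1,1],M[0,1]);print('theta',np.pi/2-a,corr(M,a),s['ft_torque'])
m,im,d=snap('wrist','w8')
c=[proj(m,(.5654,y,.047)) for y in (.0114,-.0023)];print(c)"
```

```text
t 14.1 pos [0.5508 0.2383 0.2375] jawang -35.78 z [-0.0063 -0.0031 -1.    ] grasp [0.5498 0.2378 0.0825] q6 0.83 F [-0.1 -0.9 -2. ] w 0.15
theta 2.1952257871161334 [ 0.0031 -0.0063 -0.    ] [-0.16866753 -0.2194333  -0.12150211]
[(np.float64(577.3446906868458), np.float64(584.9223069064624)), (np.float64(587.7841250310589), np.float64(598.7740058985692))]
```

Call:
apply_moves(commands=[{"jaw": -0.4,"translation": [0,0,0],"dr": [0,0,0]},{"jaw": -0.1,"translation": [0,0,0],"dr": [0,0,0]},{"jaw": -0.1,"translation": [0,0,0],"dr": [0,0,0]},{"jaw": -0.1,"translation": [0,0,30],"dr": [0,0,0]},{"jaw": -0.1,"translation": [0,0,45],"dr": [0,0,0]},{"jaw": -0.1,"translation": [0,-20,40],"dr": [0,0,0]},{"jaw": -0.1,"translation": [10,-50,10],"dr": [0,0,0]},{"jaw": -0.1,"translation": [10,-55,0],"dr": [0,0,0]},{"jaw": -0.1,"translation": [0,-55,0],"dr": [0,0,0]},{"jaw": -0.1,"translation": [0,0,0],"dr": [0,0,0]},{"jaw": -0.1,"translation": [0,0,0],"dr": [0,0,0]}])

```text
time: 15.52
ee_pos: [0.5712, 0.0547, 0.3697]
ee_rot: [2.788, 1.445, 0.001]
ft_force: [-0.5, -0.0, -0.3]
width: 0.449
```

```bash
cat > mk.py <<'E'
from h import *
import sys
s,M=st(); f=sys.argv[1]; m,im,d=snap('wrist',f)
h=cv2.cvtColor(im,cv2.COLOR_RGB2HSV); P=cloud(m,d); x,y,z=P[...,0],P[...,1],P[...,2]
v,u=np.mgrid[0:480,0:640]; 
w=(abs(z-.047)<.005)&(abs(y)<.035)&(x>.51)&(x<.60)
r=w&((h[...,0]<8)|(h[...,0]>172))&(h[...,1]>120); g=w&(h[...,0]>45)&(h[...,0]<85)&(h[...,1]>100)
for n,k in (('red',r),('green',g)):
    vv,uu=np.where(k); Q=np.array([atz(m,a,b,.047) for a,b in zip(uu,vv)])
    print(n,len(Q),'x',Q[:,0].min().round(4),Q[:,0].max().round(4))
    for lo in np.arange(.520,.590,.005):
        q=Q[(Q[:,0]>=lo)&(Q[:,0]<lo+.005)]
        if len(q)>3: print('  x%.3f n%d y %.1f..%.1f mean %.2f mm'%(lo,len(q),q[:,1].min()*1e3,q[:,1].max()*1e3,q[:,1].mean()*1e3))
E
python3 mk.py w9; python3 - <<'E'
from h import *
m,im,d=load('w9'); u,v=map(int,proj(m,(.555,.0,.047))); print(u,v)
c=im[max(0,v-60):v+60,max(0,u-80):u+80]; cv2.imwrite('pics/c9.png',cv2.resize(c,None,fx=5,fy=5,interpolation=cv2.INTER_NEAREST)[:,:,::-1])
E
```

```text
t 15.53 pos [0.5712 0.0547 0.3697] jawang -35.2 z [ 0.0015 -0.0013 -1.    ] grasp [0.5715 0.0545 0.2147] q6 0.5 F [-0.5 -0.  -0.3] w 0.449
red 301 x 0.5527 0.5875
  x0.550 n9 y -2.3..-0.2 mean -1.23 mm
  x0.555 n15 y -2.0..-0.1 mean -1.08 mm
  x0.560 n15 y -1.9..-0.1 mean -1.05 mm
  x0.565 n6 y -1.3..-0.6 mean -0.96 mm
  x0.570 n9 y -1.3..-0.3 mean -0.84 mm
  x0.575 n7 y -1.2..-0.4 mean -0.79 mm
  x0.580 n119 y -1.7..34.1 mean 17.15 mm
  x0.585 n121 y -2.2..33.9 mean 17.56 mm
green 271 x 0.5198 0.5526
  x0.520 n76 y -7.9..2.5 mean -2.79 mm
  x0.525 n47 y -8.0..2.3 mean -2.81 mm
  x0.530 n34 y -5.7..-0.8 mean -3.31 mm
  x0.535 n33 y -5.2..-0.7 mean -2.86 mm
  x0.540 n31 y -4.6..-0.6 mean -2.61 mm
  x0.545 n33 y -4.8..-0.5 mean -2.65 mm
  x0.550 n13 y -4.7..-1.2 mean -3.12 mm
338 288
```

View pics/c9.png

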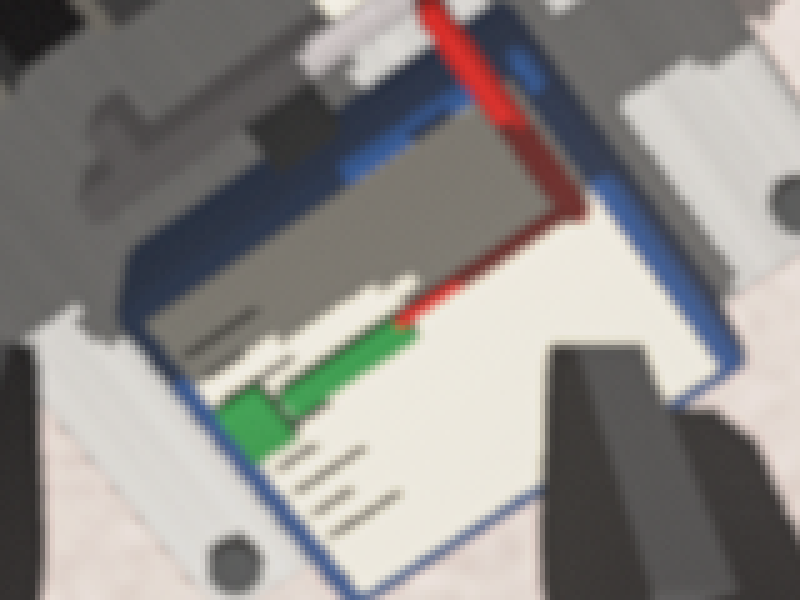

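The pointer's red bar now meets the green bar's near edge (crop about (400,320)). It is at y −1.1 mm against the mark's mid-line at about −2.7 mm, roughly 1.6 mm short and only just inside tolerance. I'll go back for about 0.13 rad more.

Call:
apply_moves(commands=[{"jaw": 0,"translation": [-7,60,0],"dr": [0,0,0]},{"jaw": 0,"translation": [-7,60,0],"dr": [0,0,0]},{"jaw": 0,"translation": [-5,55,0],"dr": [0,0,0]},{"jaw": 0,"translation": [0,10,-30],"dr": [0,0,-0.01]},{"jaw": 0,"translation": [0,0,-45],"dr": [0,0,0]},{"jaw": 0,"translation": [0,0,0],"dr": [0,0,0]},{"jaw": 0,"translation": [0,0,0],"dr": [0,0,0]}])

```text
time: 16.45
ee_pos: [0.5486, 0.255, 0.2957]
ee_rot: [2.785, 1.449, 0.01]
ft_force: [0.4, 0.2, 0.7]
width: 0.499
```

```bash
python3 - <<'E'
from h import *
s,M=st();a=np.arctan2(M[1,1],M[0,1]);print(corr(M,np.radians(-35.8)))
m,im,d=snap('wrist','w10'); P=cloud(m,d); x,y,z=P[...,0],P[...,1],P[...,2]
k=(abs(z-.088)<.004)&(abs(x-.5525)<.035)&(abs(y-.24)<.035); q=P[k]
print(k.sum(),cv2.minAreaRect((q[:,:2]*1000).astype(np.float32)))
E
```

```text
t 16.45 pos [0.5486 0.255  0.2957] jawang -35.02 z [ 0.0065  0.001  -1.    ] grasp [0.5496 0.2552 0.1407] q6 0.85 F [0.4 0.2 0.7] w 0.499
[-0.001   0.0065 -0.0136]
2697 ((551.336669921875, 240.30738830566406), (49.47328186035156, 14.013704299926758), 54.24952697753906)
```

Call:
apply_moves(commands=[{"jaw": 0,"translation": [3,-15,-10],"dr": [-0.001,0.0065,-0.0125]},{"jaw": 0,"translation": [0,0,-15],"dr": [0,0,0]},{"jaw": 0,"translation": [0,0,0],"dr": [0,0,0]},{"jaw": 0,"translation": [0,0,0],"dr": [0,0,0]}])

```text
time: 17.0
ee_pos: [0.553, 0.2379, 0.272]
ee_rot: [2.797, 1.428, 0.006]
ft_force: [-0.0, -0.3, -0.8]
width: 0.497
```

```bash
python3 - <<'E'
from h import *
s,M=st();print(corr(M,np.radians(-35.75)))
E
```

```text
t 17.0 pos [0.553  0.2379 0.272 ] jawang -35.92 z [ 3.8e-03  7.0e-04 -1.0e+00] grasp [0.5535 0.238  0.117 ] q6 0.83 F [-0.  -0.3 -0.8] w 0.497
[-0.0007  0.0038  0.0029]
```

Call:
apply_moves(commands=[{"jaw": 0,"translation": [-1,2,-20],"dr": [0,0.004,0.003]},{"jaw": 0,"translation": [0,0,-14],"dr": [0,0,0]},{"jaw": 0,"translation": [0,0,0],"dr": [0,0,0]},{"jaw": -0.5,"translation": [0,0,0],"dr": [0,0,0]},{"jaw": -1,"translation": [0,0,0],"dr": [0,0,0]},{"jaw": -1,"translation": [0,0,0],"dr": [0,0,0]},{"jaw": -1,"translation": [0,0,0],"dr": [0,0,0]}], grip_force=60)

```text
time: 17.88
ee_pos: [0.5515, 0.2402, 0.2352]
ee_rot: [-2.795, -1.433, 0.001]
ft_force: [0.5, -0.5, -1.8]
width: 0.152
```

```bash
python3 - <<'E'
from h import *
s,M=st();print(corr(M,np.radians(-35.75)))
E
```

```text
t 17.88 pos [0.5515 0.2402 0.2352] jawang -35.69 z [-1.2e-03  3.0e-04 -1.0e+00] grasp [0.5513 0.2403 0.0802] q6 0.83 F [ 0.5 -0.5 -1.8] w 0.152
[-0.0003 -0.0012 -0.001 ]
```

Gripped. Turning 0.13 rad further, to a jaw angle of about −43.2°.

Call:
apply_moves(commands=[{"jaw": -1,"translation": [0,0,0],"dr": [0,0,-0.07]},{"jaw": -1,"translation": [0,0,0],"dr": [0,0,-0.06]},{"jaw": -1,"translation": [0,0,0],"dr": [0,0,0]}])

```text
time: 18.25
ee_pos: [0.5516, 0.2401, 0.2352]
ee_rot: [-2.884, -1.245, 0.001]
ft_force: [0.5, 0.0, -1.3]
width: 0.154
```

```bash
python3 - <<'E'
from h import *
s,M=st();print(corr(M,np.radians(-43.2)))
E
```

```text
t 18.25 pos [0.5516 0.2401 0.2352] jawang -43.3 z [-7.e-04  3.e-04 -1.e+00] grasp [0.5514 0.2402 0.0802] q6 0.97 F [ 0.5  0.  -1.3] w 0.154
[-0.0003 -0.0007  0.0017]
```

Call:
apply_moves(commands=[{"jaw": -0.4,"translation": [0,0,0],"dr": [0,0,0]},{"jaw": -0.1,"translation": [0,0,0],"dr": [0,0,0]},{"jaw": -0.1,"translation": [0,0,0],"dr": [0,0,0]},{"jaw": -0.1,"translation": [0,0,30],"dr": [0,0,0]},{"jaw": -0.1,"translation": [0,0,45],"dr": [0,0,0]},{"jaw": -0.1,"translation": [0,-20,40],"dr": [0,0,0]},{"jaw": -0.1,"translation": [10,-50,10],"dr": [0,0,0.1]},{"jaw": -0.1,"translation": [10,-55,0],"dr": [0,0,0.1]},{"jaw": -0.1,"translation": [0,-50,0],"dr": [0,0,0.1]},{"jaw": -0.1,"translation": [0,0,0],"dr": [0,0,0]},{"jaw": -0.1,"translation": [0,0,0],"dr": [0,0,0]}])

```text
time: 19.62
ee_pos: [0.5715, 0.0612, 0.3676]
ee_rot: [2.651, 1.68, 0.008]
ft_force: [-0.5, 0.4, -1.0]
width: 0.45
```

```bash
python3 mk.py w11; python3 - <<'E'
from h import *
m,im,d=load('w11'); u,v=map(int,proj(m,(.56,.06,.047)))
P=cloud(m,d); x,y,z=P[...,0],P[...,1],P[...,2]
k=(z>.056)&(z<.072)&(y<.16)&(y>.02)&(x>.55)&(x<.6)
q=P[k];print(k.sum(),np.median(q[:,2]),np.percentile(q[:,2],[10,90]),cv2.minAreaRect((q[:,:2]*1000).astype(np.float32)))
E
```

```text
t 19.62 pos [0.5715 0.0612 0.3676] jawang -25.27 z [ 6.e-03 -2.e-04 -1.e+00] grasp [0.5724 0.0611 0.2126] q6 0.34 F [-0.5  0.4 -1. ] w 0.45
red 349 x 0.5527 0.5875
  x0.550 n8 y -3.6..-1.7 mean -2.62 mm
  x0.555 n17 y -3.8..-1.6 mean -2.75 mm
  x0.560 n17 y -3.7..-1.6 mean -2.67 mm
  x0.565 n18 y -3.6..-1.5 mean -2.58 mm
  x0.570 n16 y -3.6..-1.6 mean -2.60 mm
  x0.575 n18 y -3.6..-1.4 mean -2.51 mm
  x0.580 n129 y -4.7..33.8 mean 15.04 mm
  x0.585 n126 y -4.6..33.9 mean 16.24 mm
green 266 x 0.5198 0.552
  x0.520 n77 y -8.0..2.6 mean -2.59 mm
  x0.525 n46 y -7.6..2.7 mean -2.56 mm
  x0.530 n35 y -5.4..-0.7 mean -3.05 mm
  x0.535 n32 y -5.1..-0.7 mean -2.77 mm
  x0.540 n31 y -4.7..-0.6 mean -2.61 mm
  x0.545 n31 y -4.7..-0.6 mean -2.66 mm
  x0.550 n10 y -4.6..-0.7 mean -2.39 mm
1447 0.0641234096848657 [0.06281577 0.06502743] ((577.9786987304688, 86.2637939453125), (8.033415794372559, 80.0126724243164), 0.4431522786617279)
```

View pics/w11.png

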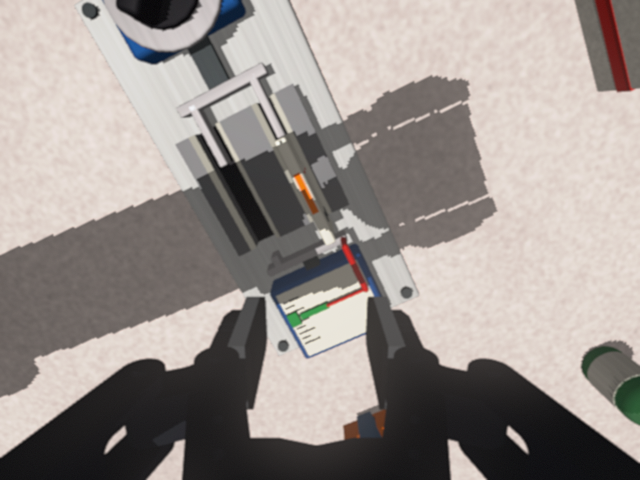

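The pointer (345,298) is level with the green mark (312,310): y −2.6 mm against −2.7 mm. The cassette is upright and clamped, and the gripper is clear. Handing in.

```bash
python3 -c "
from workcell import *
print(job_done())"
```

```text
the job is handed in; nothing more can be done
None
```

The thin white cassette is standing in the narrow (+x) slot, clamped, with the red pointer on the green mark. I handed the job in at about 19.7 s of the 61 s allowed. No verdict comes back at hand-in, so what follows are my own measurements.

- **Knob:** I turned it clockwise to about 2.2 rad, let go and measured. The pointer was about 1.6 mm short of the mark, so I gripped the knob again and added 0.13 rad.
- **Pointer:** it is at y ≈ −2.6 mm and the mark's mid-line at ≈ −2.7 mm, about 0.1 mm apart. The picture also shows them level.
- **Cassette:** its top is at z = 64.1 mm (64 mm expected when fully down), so it is on the slot's floor. It sits about 1.5 mm off the slot's mid-plane and is turned about 0.4°. Its middle is about 21 mm towards the stop from the slot's middle, as expected once clamped.
- **Clearance:** the gripper is clear of everything. No contact force above about 3 N showed in any reading.
- **Disagreements:** measurements from different wrist views differed by about 1 to 1.5 mm, such as the knob centre and the mark's position. I could not feel a clear contact force when the cassette reached the floor, so I confirmed it by depth instead.
- **Not re-measured:** I did not check the thick cassette again at the end; the arm never worked close to it.

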